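Straightedge rocking test of two hotplates

TASK

One of the two hotplates has a warped, domed top plate: find it with the steel straightedge. Take it by its grip, lay it gently across the middle of a plate and let go, then with the fingers press down its slotted end and after that its plain end, each until it bottoms and for about half a second, gently (no more than about 15 N): on the flat plate it stays put, on the warped one it rocks both ways. Once it has rocked, leave it lying free across the middle of the warped plate as a flag, and do not disturb the other things on the bench.

Things in the scene. Friction and masses are not known exactly. Their poses are not given: they have to be found in the camera images.
- straightedge: steel, 170 mm long (x), 24 mm wide (y), 0.2 to 0.32 kg, blade 8 mm thick, flat underside. In its middle a dark grip block 40 mm long (x), 16 mm wide (y), top 30 mm above the underside. Origin: centre of the underside, z up. Starts on a fixed wooden block 90 x 60 x 30 mm, underside 30 mm above the bench. On a flat plate it does not move when its ends are pressed; all is rigid
- slotted_end (a point): place to press near the slotted end: on the straightedge's blade, top surface, centre line, 65 mm from the middle towards its +x end, which is forked by an open slot 10 mm wide and 15 mm deep
- plain_end (a point): place to press near the plain, unslotted end: on the straightedge's blade, top surface, centre line, 65 mm from the middle towards its -x end. On the domed plate (level centre 40 mm across, then falling 4 mm to the rim) the pressed end sinks about 3 mm at 1 to 2 N, then bottoms hard on the rim (tilt about 0.06 rad); let go, it rocks back level
- hotplate_a: the hotplate on the robot's left (+y), fixed: white housing 200 x 200 mm, grey control strip with two knobs on its -x side; origin at bench level below the plate's centre, z up. It carries a fixed round aluminium plate 190 mm across, centre of the upper face 86 to 89 mm above the origin. It may bear the flat or the domed plate; this changes from run to run.
- hotplate_b: the hotplate on the robot's right (-y), fixed: white housing 200 x 200 mm, grey control strip with two knobs on its -x side; origin at bench level below the plate's centre, z up. It carries a fixed round aluminium plate 190 mm across, centre of the upper face 86 to 89 mm above the origin. It may bear the flat or the domed plate; this changes from run to run.
- beaker: a clear glass beaker, 66 mm across, 85 mm high, upright; origin under its centre; a bystander, leave it alone
- amber_bottle: an amber glass bottle, 60 mm across, 130 mm high, black cap; origin under its centre; a bystander, leave it alone
- white_bottle: a white plastic bottle, 64 mm across, 140 mm high, red cap; origin under its centre; a bystander, leave it alone
- jar: a white plastic jar, 64 mm across, 70 mm high, green cap; origin under its centre; a bystander, leave it alone
- dish: a white porcelain dish, 90 mm across, 30 mm high; origin under its centre; a bystander, leave it alone
- spatula: a steel spatula 180 mm long, lying on the bench; a bystander, leave it alone
- weight: a brass cylinder weight, 36 mm across, 30 mm high; origin under its centre; a bystander, leave it alone
Things that resemble listed ones, but are neither listed nor needed, are in the scene too. Leave any red look-alike of the straightedge alone.

How it is judged:
By the outcome, as a careful person would: the job done as asked, in the order asked, and still so for the second after the job is handed in, with the robot touching nothing.
It also fails if it takes over 72 s, if anything falls off the work surface, if the arm or the gripper's body presses on something with over 40 N, if the wrist force passes 120 N, or if a joint passes its speed limit or range.

ROBOT

A 7-joint arm with a two-finger parallel gripper is mounted at the origin on the work surface. World frame = base frame: x ahead of the robot, y to its left, z up, the work surface at z = 0. Lengths are in m, angles in degrees, forces in N, time in s.
With the tool pointing down it reaches from about 0.35 to 0.9 m from the base axis. Payload 8.1 kg.
Tool frame: the origin (TCP) lies midway between the tips of the shut fingers; the grasp point (between the pads) lies 19 mm behind it; z points along the fingers, y is the direction in which the jaws open and shut (so a half turn about z gives the same grasp; the last joint's range is limited). The gripper opens to 85 mm and grips with 20 to 120 N. Pads are 22 mm wide; open, the fingers measure 114 mm over their backs; the gripper's body (76 mm by 85 mm) begins 54 mm behind the grasp point. The pads swing forward as they close: fully open they stand 13 mm farther back than shut.
Start: joints at [-76.238, 24.895, 1.432, 90.138, -0.665, 64.973, -4.303], TCP at [0.21, 0.589, 0.231] pointing down, gripper open.
Joint ranges: [-149.89, 149.89], [-25.12, 119.58], [-72.63, 75.52], [4.76, 147.25], [-75.54, 255.54], [6.69, 114.76], [-157.13, 157.13]. Speed limits (degrees/s): [127.2, 127.2, 172.46, 172.46, 180, 180, 180].

INTERFACE

Orientations are given as [roll, pitch, yaw] about the fixed x, y, z axes, in that order (R = Rz(yaw) Ry(pitch) Rx(roll)).
In Python, from plant import robot gives the robot as it stands.
- The arm moves only by the tool apply_moves, never from a script. Its arguments are lists of equal length, an entry for each row: "linear": the shift along the tool's x, y, z in mm, a list of three; "twist": the turn about the tool's z in rad. A call has 1 to 8 rows; each row is the pose to reach, as a shift and turn from the pose commanded when the call began, along the tool's axes at that moment; what a row does not reach only later rows make up. A row lasts 1/12 s, in which the tool goes at most 41.7 mm and 7.16 degrees, less where a joint would pass 70% of its speed; a pose out of reach is approached as far as the arm can. A call with a gripper value outside its range is refused whole. "claw" is the opening, from 0 (shut) to 1 (fully open), set as the call begins (left out, the last holds). The fingers move at their own pace and stop on an object; "grip_force" is the grip in N (left out, the last holds). Time passes only in rows, so rows that repeat a pose let the fingers close. It gives the time, the measured TCP pose, the force and the opening at its end, in the units of the state.
- robot.get_state(): the state, without advancing time (a new reading comes with each control period).
- robot.camera(name): name is "scene" or "side" or "wrist"; returns a dict with "pixels" (384x512x3 uint8, red, green, blue), "fx", "fy", "cx", "cy" (pixels), "k1" (the pictures are not rectified: a ray, as slopes to the right and down, at radius r is drawn at 1 + k1 r^2 times it, then the intrinsics apply), "extrinsics" (4x4, takes a point from camera to world coordinates). Camera axes: x right, y down, z forward; pixel columns grow to the right and rows downward; lengths in m; the calibration is good to about 2 mm. A picture is of the moment at which its call begins. There is no depth.
- robot.hand_in(): hands the job in, once; it reports no verdict.
The state is a dict: "time_s": time; "q": joint angles; "qd": joint speeds; "joint_efforts": joint torques, N m; "position": TCP position; "tcp_rot": TCP orientation; "force": force on the tool from outside, world axes, zero at the start; "wrist_torque": the same for the moment, N m; "width": finger opening in m.
Only numpy, scipy, OpenCV 4.12 (cv2) and the standard library are available. Lean on these libraries where they do the work, as an engineer would, in place of code of your own. Each camera call takes 0.05 s, during which the arm holds its last target. There are 200 camera calls.

## Working session

There is one attempt and no reset: what is moved stays moved. The work goes in short steps, Python scripts to look and compute and a tool call to move; the robot and the scene stay as the last step left them, time stands still between calls to the robot, and variables do not carry over. Pictures are saved under pics/ and viewed, about 8 in all and at most 12, crops included, and the job is handed in when it is done.

Besides the shell and the picture viewer there is one more tool, called after "Emit:" as name(argument=value, ...) on one line, values as JSON. apply_moves: Moves the arm, as the interface text tells. Its arguments: {"type":"object","properties":{"linear":{"type":"array","items":{"type":"array","items":{"type":"number"}}},"twist":{"type":"array","items":{"type":"number"}},"claw":{"type":"number"},"grip_force":{"type":"number"}},"required":["linear","twist"]}

```bash
mkdir -p pics; cat > h.py <<'E'
import numpy as np, cv2
from plant import robot
from scipy.spatial.transform import Rotation as R
def snap(n,f):
    c=robot.camera(n); cv2.imwrite(f'pics/{f}.png',c['pixels'][:,:,::-1]); 
    np.savez(f'pics/{f}.npz',**{k:np.array(v) for k,v in c.items()}); return c
def ld(f): return np.load(f'pics/{f}.npz')
def p2w(c,u,v,z):
    xd=np.array([(u-c['cx'])/c['fx'],(v-c['cy'])/c['fy']]); x=xd.copy()
    for _ in range(20): x=xd/(1+c['k1']*(x@x))
    E=np.array(c['extrinsics']); d=E[:3,:3]@np.r_[x,1]; o=E[:3,3]
    return o+d*(z-o[2])/d[2]
def w2p(c,P):
    E=np.array(c['extrinsics']); p=E[:3,:3].T@(np.array(P)-E[:3,3]); x=p[:2]/p[2]; x=x*(1+c['k1']*(x@x))
    return x*[c['fx'],c['fy']]+[c['cx'],c['cy']]
E
python3 - <<'E'
from h import *
a=snap('scene','s0');b=snap('side','d0')
cv2.imwrite('pics/both.png',cv2.resize(np.hstack([a['pixels'],b['pixels']])[:,:,::-1],(800,300)))
for c in(a,b): print(c['fx'],c['k1'],np.round(c['extrinsics'],3).tolist())
print(robot.get_state())
E
```

```text
346.56558234096946 0.02553382566613229 [[0.391, 0.77, -0.505, 1.076], [0.92, -0.333, 0.205, -0.215], [-0.01, -0.545, -0.839, 0.999], [0.0, 0.0, 0.0, 1.0]]
498.7860744546387 -0.16413038768773952 [[0.906, -0.231, 0.354, -0.066], [-0.423, -0.508, 0.75, -1.142], [0.007, -0.83, -0.558, 0.91], [0.0, 0.0, 0.0, 1.0]]
{'time_s': 0.1, 'q': array([-76.23929829,  24.93301414,   1.43076755,  90.18256076,
        -0.66584381,  64.97243117,  -4.30269198]), 'qd': array([ 0.04510732, -0.03441164, -0.06792853, -0.19031212,  0.0108373 ,
       -0.05753889, -0.04416264]), 'joint_efforts': array([ 3.15342848e-03, -6.71745157e+01,  1.02809787e+00, -3.16898489e+01,
        1.57386437e-02,  7.23304373e-03, -5.12586240e-06]), 'position': array([0.20995447, 0.58821727, 0.23060735]), 'tcp_rot': array([-1.79920548e+02,  6.14964742e-03,  1.60356603e+02]), 'force': array([ 0.58210045,  0.44242133, -0.68346757]), 'wrist_torque': array([-0.05771775,  0.05379705, -0.0265591 ]), 'width': 0.08520010341112873}
```

View pics/s0.png

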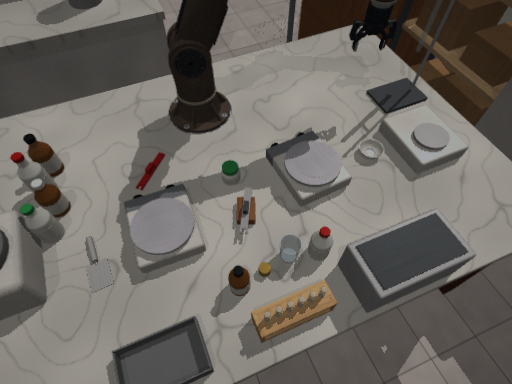

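View pics/d0.png

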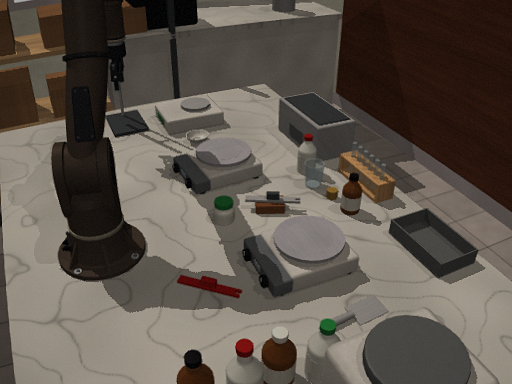

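The scene shows the steel straightedge with its dark grip on the wooden block at about (246,212). The red look-alike lies at (150,170). Hotplate A is at (313,163) and B at (162,225). In the side view the straightedge is at (272,198). I'll confirm with enlarged crops.

```bash
python3 - <<'E'
from h import *
a=cv2.imread('pics/s0.png');b=cv2.imread('pics/d0.png')
A=cv2.resize(a[175:250,210:285],(600,600),interpolation=2);B=cv2.resize(b[180:225,225:315],(800,400),interpolation=2)
cv2.imwrite('pics/ca.png',A);
C=np.zeros((600,800,3),np.uint8);C[:400,:400]=cv2.resize(a[175:250,210:285],(400,400),interpolation=2);C[:200,400:]=cv2.resize(b[180:225,225:315],(400,200),interpolation=2)
C[400:600,:300]=cv2.resize(a[130:205,260:372],(300,200),interpolation=2)
C[200:500,400:]=cv2.resize(b[210:295,240:360],(400,300),interpolation=2)
cv2.imwrite('pics/crop.png',C)
s=ld('s0');d=ld('d0')
for n,(u,v,u2,v2) in dict(A=(313,163,224,151),B=(162,225,309,239)).items(): print(n,p2w(s,u,v,.088),p2w(d,u2,v2,.088))
print('se',p2w(s,246,208,.06),p2w(d,272,194,.06))
E
```

```text
A [0.48472298 0.24981479 0.088     ] [0.47553707 0.23915569 0.088     ]
B [ 0.51337148 -0.27542764  0.088     ] [ 0.499063   -0.28940545  0.088     ]
se [ 0.54219063 -0.01685775  0.06      ] [ 0.52534041 -0.02439164  0.06      ]
```

View pics/crop.png

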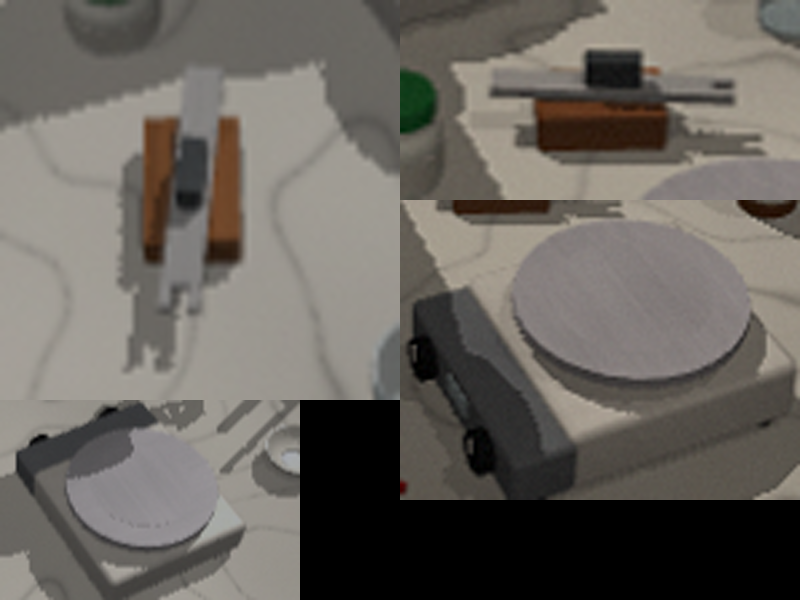

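The crop shows the steel straightedge on its block with a dark grip. Its forked (slotted) end is at scene (244,231), on the +x side, and its plain end is at (248,188), so it is the one described. It isn't red.

```bash
python3 - <<'E'
from h import *
s=ld('s0');d=ld('d0')
for c,P,S,g in((s,(248.1,187.9),(243.8,231),(246,206)),(d,(245.3,197.2),(299.9,199.3),(271.5,191.8))):
    p=p2w(c,*P,.038);q=p2w(c,*S,.038);print(p,q,np.linalg.norm(q-p),(p+q)/2,np.degrees(np.arctan2(*(q-p)[[1,0]])),'grip',p2w(c,*g,.06))
# plates: ellipse fit by grey-lilac mask
for nm,c,seeds in(('s0',s,[(313,163),(162,225)]),('d0',d,[(224,151),(309,239)])):
    im=cv2.imread(f'pics/{nm}.png')
    for z in seeds:
        m=np.zeros((im.shape[0]+2,im.shape[1]+2),np.uint8)
        cv2.floodFill(cv2.GaussianBlur(im,(3,3),0),m,z,0,(4,)*3,(4,)*3,4|(255<<8)|cv2.FLOODFILL_MASK_ONLY)
        k=max(cv2.findContours(m[1:-1,1:-1],cv2.RETR_EXTERNAL,2)[0],key=cv2.contourArea)
        e=cv2.fitEllipse(cv2.convexHull(k));W=np.array([p2w(c,*p[0],.087)[:2] for p in cv2.convexHull(k)])
        (x,y),r=cv2.minEnclosingCircle(W.astype(np.float32));print(nm,z,np.round(e[0],1),np.round(e[1],1),'w',p2w(c,*e[0],.087).round(4),'circ',x,y,r)
E
```

```text
[0.45946063 0.02457469 0.038     ] [ 0.60414448 -0.05052671  0.038     ] 0.16301422163994447 [ 0.53180256 -0.01297601  0.038     ] -27.432581598548683 grip [ 0.53532853 -0.01400995  0.06      ]
[0.45720798 0.02295484 0.038     ] [ 0.60599074 -0.05737088  0.038     ] 0.16908142959727396 [ 0.53159936 -0.01720802  0.038     ] -28.363984125462363 grip [ 0.52940394 -0.01293919  0.06      ]
s0 (313, 163) [219.4 208.1] [386.8 608.9] w [ 0.5254 -0.0978  0.087 ] circ 0.2631871700286865 0.05019502341747284 0.9244849681854248
s0 (162, 225) [219.4 208.1] [386.8 608.9] w [ 0.5254 -0.0978  0.087 ] circ 0.2631871700286865 0.05019502341747284 0.9244849681854248
d0 (224, 151) [252.7 132.7] [ 90.7 127.7] w [0.6226 0.3247 0.087 ] circ 0.7336981296539307 0.36360979080200195 0.3902767598628998
d0 (309, 239) [395.2 279.6] [130.9 355.5] w [ 0.6106 -0.5108  0.087 ] circ 0.589928925037384 -0.41426530480384827 0.4522806704044342
```

```bash
cat >> h.py <<'E'
def rel(x,y,z,yaw):
    s=robot.get_state(); Rm=R.from_euler('xyz',s['tcp_rot'],degrees=True)
    # commanded orientation assumed exactly down
    yw=s['tcp_rot'][2]; Rm=R.from_euler('xyz',[180,0,yw],degrees=True)
    d=Rm.inv().apply(np.array([x,y,z])-s['position'])*1000
    t=-np.radians((yaw-yw+180)%360-180)
    print('t',round(s['time_s'],2),'pos',s['position'].round(4),'rot',s['tcp_rot'].round(2),'F',s['force'].round(2),'w',round(s['width'],4))
    print('d mm',d.round(1),'norm',np.linalg.norm(d).round(1),'rows',np.linalg.norm(d)/41.7,'twist',t.round(4))
E
python3 -c "
from h import *
rel(.38,.27,.29,152);rel(.531,-.014,.24,152)"
```

```text
t 0.1 pos [0.21   0.5882 0.2306] rot [-1.7992e+02  1.0000e-02  1.6036e+02] F [ 0.58  0.44 -0.68] w 0.0852
d mm [-267.1 -242.5  -59.4] norm 365.7 rows 8.768758243941562 twist 0.1459
t 0.1 pos [0.21   0.5882 0.2306] rot [-1.7992e+02  1.0000e-02  1.6036e+02] F [ 0.58  0.44 -0.68] w 0.0852
d mm [-504.8 -459.2   -9.4] norm 682.5 rows 16.367220034423287 twist 0.1459
```

Emit:
apply_moves(linear=[[-26, -24, -8], [-54, -50, -17], [-82, -76, -26], [-110, -102, -34], [-138, -127, -42], [-166, -151, -50], [-194, -176, -58], [-222, -202, -60]], twist=[0.02, 0.04, 0.06, 0.08, 0.1, 0.12, 0.135, 0.146])

```text
time_s: 0.77
position: [0.3521, 0.3224, 0.2923]
tcp_rot: [179.9, 0.0, 151.9]
force: [1.0, 0.2, 0.5]
width: 0.0856
```

```bash
python3 -c "
from h import *
c=snap('wrist','w1');print(np.round(c['extrinsics'],3),c['fx'],c['k1'])
rel(.531,-.014,.24,152)"
```

```text
[[ 0.47   0.844  0.257  0.285]
 [ 0.882 -0.45  -0.136  0.357]
 [ 0.001  0.291 -0.957  0.434]
 [ 0.     0.     0.     1.   ]] 344.2754601316827 0.023247634793258837
t 0.82 pos [0.3564 0.3148 0.2924] rot [-179.96    0.18  151.42] F [ 3.28 -7.38 -1.22] w 0.0851
d mm [-310.6 -205.2   52.4] norm 375.9 rows 9.01531132635772 twist -0.0101
```

Emit:
apply_moves(linear=[[-32, -21, 5], [-64, -42, 10], [-96, -64, 15], [-128, -85, 20], [-160, -106, 25], [-192, -127, 30], [-224, -148, 34], [-250, -165, 38]], twist=[0, 0, 0, 0, 0, 0, 0, 0])

```text
time_s: 1.48
position: [0.4952, 0.0579, 0.253]
tcp_rot: [-180.0, 0.0, 151.9]
force: [-0.3, 1.0, -0.5]
width: 0.0855
```

```bash
python3 -c "
from h import *
snap('wrist','w2')
im=np.vstack([cv2.imread('pics/w1.png')[:,:],cv2.imread('pics/w2.png')]);cv2.imwrite('pics/w12.png',np.hstack([cv2.resize(cv2.imread('pics/%s.png'%n),(400,300)) for n in('w1','w2')]))
rel(.531,-.014,.20,152)"
```

```text
t 1.53 pos [0.4972 0.0522 0.2525] rot [-1.7984e+02  1.6000e-01  1.5157e+02] F [ 2.24 -4.98  0.79] w 0.0856
d mm [-61.2 -42.1  52.5] norm 91.0 rows 2.182566492570082 twist -0.0075
```

View pics/w12.png

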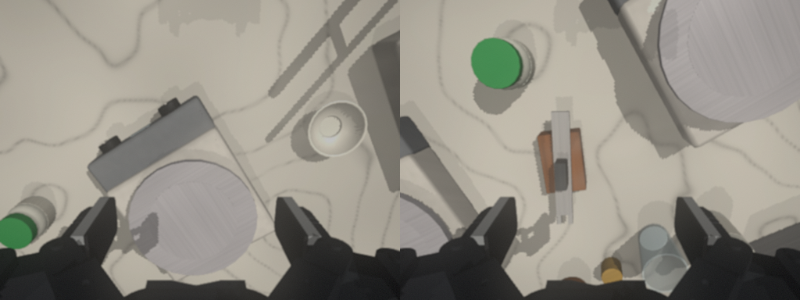

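The left frame (w1) shows plate A, centred near (192,217). The right frame (w2) shows the straightedge vertical, with its plain end at (561,112) and slotted end at (562,222).

```bash
python3 - <<'E'
from h import *
from scipy.optimize import least_squares
a=ld('w1');b=ld('w2')
P=np.array([p2w(a,u*1.28,v*1.28,.086)[:2] for u,v in((127,217),(257,215),(192,160),(190,275),(235,171),(145,178))])
r=least_squares(lambda q:np.hypot(*(P-q[:2]).T)-q[2],[.48,.25,.095]);print('A',r.x,r.fun)
p=p2w(b,206.5,143.4,.038);q=p2w(b,207,284.5,.038);print(p,q,np.linalg.norm(p-q),(p+q)/2,np.degrees(np.arctan2(*(q-p)[[1,0]])))
g=p2w(b,161.5*1.28,175*1.28,.055);print(g)
for f,pts in(('s0',[(313,163),(162,225)]),): pass
rel(.531,-.015,.12,152)
E
```

```text
A [0.47261452 0.25284465 0.09558842] [ 0.0004101  -0.00145091 -0.0010683   0.00030362  0.00240313 -0.00059764]
[0.45594684 0.02631259 0.038     ] [ 0.60021944 -0.05697606  0.038     ] 0.16658806782930827 [ 0.52808314 -0.01533174  0.038     ] -29.99786187393873
[ 0.52879733 -0.01345425  0.055     ]
t 1.53 pos [0.4972 0.0522 0.2525] rot [-1.7984e+02  1.6000e-01  1.5157e+02] F [ 2.24 -4.98  0.79] w 0.0856
d mm [-61.7 -43.  132.5] norm 152.4 rows 3.654549941878006 twist -0.0075
```

Emit:
apply_moves(linear=[[-16, -11, 30], [-32, -22, 65], [-48, -33, 100], [-61, -43, 130], [-61, -43, 130], [-61, -43, 130]], twist=[0.01, 0.01, 0.01, 0.01, 0.01, 0.01])

```text
time_s: 2.03
position: [0.5269, -0.0066, 0.1218]
tcp_rot: [-179.8, -0.2, 151.3]
force: [0.3, 0.5, 1.2]
width: 0.0853
```

```bash
python3 -c "
from h import *
snap('wrist','w3')
rel(.53,-.015,.041,151)"
```

```text
t 2.08 pos [ 0.5279 -0.0056  0.1232] rot [-1.7996e+02 -7.0000e-02  1.5139e+02] F [0.65 0.72 0.94] w 0.0854
d mm [-6.3 -7.2 82.2] norm 82.8 rows 1.9849228221035802 twist 0.0067
```

View pics/w3.png

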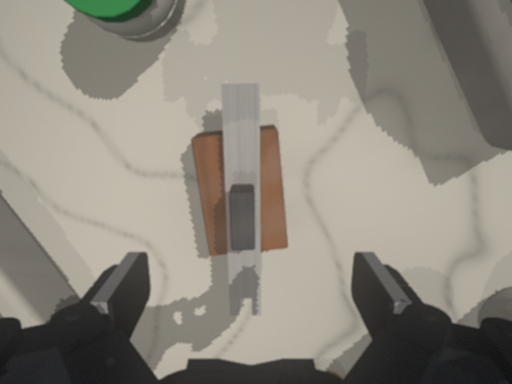

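w3 shows the blade running from the plain end at (240.5,84) to the slotted end at (245,314), with the grip top between about (231,190) and (255,250).

```bash
python3 - <<'E'
from h import *
b=ld('w3')
p=p2w(b,240.5,84,.038);q=p2w(b,245,314,.038);m=(p+q)/2;y=np.degrees(np.arctan2(*(q-p)[[1,0]]));print(p,q,np.linalg.norm(p-q),m,y)
print(p2w(b,222,84,.038)-p2w(b,259,84,.038))
print('grip far',p2w(b,242.5,193,.06),'near',p2w(b,242.5,249,.06))
rel(m[0],m[1],.041,180+y)
E
```

```text
[0.45531153 0.02449021 0.038     ] [ 0.60331562 -0.05420051  0.038     ] 0.16762291932938747 [ 0.52931358 -0.01485515  0.038     ] -27.998655919301996
[-0.01107822 -0.02024815  0.        ]
grip far [ 0.51243503 -0.00522842  0.06      ] near [ 0.54565332 -0.02369824  0.06      ]
t 2.08 pos [ 0.5279 -0.0056  0.1232] rot [-1.7996e+02 -7.0000e-02  1.5139e+02] F [0.65 0.72 0.94] w 0.0854
d mm [-5.7 -7.4 82.2] norm 82.7 rows 1.9841794119317187 twist -0.0108
```

Emit:
apply_moves(linear=[[-3, -4, 20], [-6, -7.4, 45], [-6, -7.4, 65], [-6, -7.4, 78], [-6, -7.4, 82], [-6, -7.4, 82], [-6, -7.4, 82]], twist=[-0.008, -0.008, -0.008, -0.008, -0.008, -0.008, -0.008])

```text
time_s: 2.67
position: [0.5309, -0.0144, 0.0427]
tcp_rot: [179.9, 0.1, 151.9]
force: [0.1, 0.7, -0.3]
width: 0.0852
```

Emit:
apply_moves(linear=[[0, 0, 0], [0, 0, 0], [0, 0, 0], [0, 0, 0], [0, 0, 0], [0, 0, 0], [0, 0, 0], [0, 0, 0]], twist=[0, 0, 0, 0, 0, 0, 0, 0], claw=0, grip_force=50)

```text
time_s: 3.33
position: [0.53, -0.0153, 0.0416]
tcp_rot: [180.0, 0.0, 151.9]
force: [-1.0, -0.1, 4.4]
width: 0.0151
```

Emit:
apply_moves(linear=[[0, 0, -8], [0, 0, -30], [0, 0, -60], [0, 0, -95], [0, 0, -130], [0, 0, -145], [0, 0, -145]], twist=[0, 0, 0, 0, 0, 0, 0])

```text
time_s: 3.92
position: [0.5319, -0.0156, 0.1904]
tcp_rot: [179.8, 0.3, 151.8]
force: [0.7, -0.5, -1.6]
width: 0.0151
```

```bash
python3 -c "
from h import *
rel(.4726,.2528,.17,151.9)"
```

```text
t 3.92 pos [ 0.5319 -0.0156  0.1904] rot [179.78   0.3  151.85] F [ 0.69 -0.48 -1.61] w 0.0151
d mm [178.9 208.6  20.4] norm 275.6 rows 6.609284746147214 twist -0.0009
```

Emit:
apply_moves(linear=[[18, 21, 0], [44, 52, 0], [70, 82, 0], [96, 113, 0], [123, 144, 0], [150, 176, 0], [172, 200, 0], [179, 208, 0]], twist=[0, 0, 0, 0, 0, 0, 0, 0])

```text
time_s: 4.58
position: [0.467, 0.2585, 0.1851]
tcp_rot: [-180.0, -0.2, 152.3]
force: [-0.0, -0.3, -2.3]
width: 0.0153
```

Emit:
apply_moves(linear=[[0, 0, 0], [0, 0, 0]], twist=[0, 0])

```text
time_s: 4.75
position: [0.4694, 0.2521, 0.1854]
tcp_rot: [-179.9, -0.0, 151.9]
force: [0.3, -0.8, -2.7]
width: 0.0148
```

```bash
python3 -c "
from h import *
snap('wrist','w4')
rel(.4726,.2528,.12,151.9)"
```

```text
t 4.8 pos [0.47   0.251  0.1856] rot [-179.89    0.    151.82] F [ 0.3  -0.91 -2.33] w 0.0148
d mm [-1.4  2.9 65.6] norm 65.7 rows 1.5757184728144218 twist -0.0014
```

View pics/w4.png

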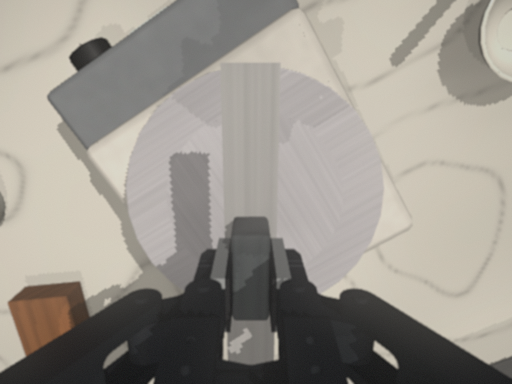

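w4 shows the straightedge held, with its plain end at (250,63), over plate A. The plate's left edge is at (126,192), its right edge at (383,190), and its lower right at (330,290).

```bash
python3 - <<'E'
from h import *
from scipy.optimize import least_squares
a=ld('w4');im=cv2.imread('pics/w4.png')
for z in(.084,.087):
    P=np.array([p2w(a,u,v,z)[:2] for u,v in((126,192),(383,190),(295,70),(351,113),(330,288),(145,130),(212,72))])
    r=least_squares(lambda q:np.hypot(*(P-q[:2]).T)-q[2],[.48,.25,.095]);print('A',r.x,r.fun.round(4))
p=p2w(a,251,63,.1856-.0116+.008);print('plain end',p,'tcp->end',np.linalg.norm(p[:2]-[.470,.251]))
print('housing corners dir', p2w(a,300,5,.06),p2w(a,410,222,.06))
E
```

```text
A [0.47568424 0.25115873 0.09451556] [ 0.0003  0.0002  0.0017 -0.0021  0.0004 -0.0015  0.001 ]
A [0.47478011 0.25160726 0.09334837] [ 0.0003  0.0002  0.0016 -0.0021  0.0004 -0.0015  0.001 ]
plain end [0.39447808 0.29162286 0.182     ] tcp->end 0.08575416787766497
housing corners dir [0.37076102 0.34251734 0.06      ] [0.55877454 0.3530509  0.06      ]
```

```bash
python3 -c "
from h import *
rel(.475,.2515,.104,151.9)"
```

```text
t 4.8 pos [0.47   0.251  0.1856] rot [-179.89    0.    151.82] F [ 0.3  -0.91 -2.33] w 0.0148
d mm [-4.2  2.8 81.6] norm 81.8 rows 1.9612745663549231 twist -0.0014
```

Emit:
apply_moves(linear=[[-4, 2.8, 25], [-4, 2.8, 50], [-4, 2.8, 68], [-4, 2.8, 78], [-4, 2.8, 81], [-4, 2.8, 81], [-4, 2.8, 81]], twist=[0, 0, 0, 0, 0, 0, 0])

```text
time_s: 5.38
position: [0.4757, 0.2527, 0.1061]
tcp_rot: [180.0, 0.0, 151.8]
force: [0.8, 0.2, -1.1]
width: 0.0149
```

Emit:
apply_moves(linear=[[0, 0, 0.6], [0, 0, 1.2], [0, 0, 1.8], [0, 0, 2.4], [0, 0, 3]], twist=[0, 0, 0, 0, 0])

```text
time_s: 5.8
position: [0.475, 0.2533, 0.1025]
tcp_rot: [180.0, 0.0, 151.9]
force: [0.8, 0.3, -2.2]
width: 0.015
```

Emit:
apply_moves(linear=[[0, 0, 0.5], [0, 0, 1], [0, 0, 1.5], [0, 0, 2], [0, 0, 2]], twist=[0, 0, 0, 0, 0])

```text
time_s: 6.22
position: [0.4749, 0.253, 0.1002]
tcp_rot: [-180.0, -0.0, 151.9]
force: [-0.5, 0.6, -1.9]
width: 0.0146
```

Emit:
apply_moves(linear=[[0, 0, 0.4], [0, 0, 0.8], [0, 0, 1.2], [0, 0, 1.2]], twist=[0, 0, 0, 0])

```text
time_s: 6.55
position: [0.4749, 0.2531, 0.099]
tcp_rot: [-180.0, -0.0, 151.9]
force: [-0.0, -0.3, -1.5]
width: 0.0148
```

Emit:
apply_moves(linear=[[0, 0, 0.4], [0, 0, 0.8], [0, 0, 1.2], [0, 0, 1.2]], twist=[0, 0, 0, 0])

```text
time_s: 6.88
position: [0.4749, 0.2531, 0.0981]
tcp_rot: [180.0, -0.0, 151.9]
force: [-1.4, -1.2, 2.7]
width: 0.0146
```

Contact is at TCP z ≈ 0.098. I'll release it and lift.

Emit:
apply_moves(linear=[[0, 0, 0], [0, 0, 0], [0, 0, 0], [0, 0, 0], [0, 0, 0]], twist=[0, 0, 0, 0, 0], claw=0.5)

```text
time_s: 7.3
position: [0.475, 0.2531, 0.0979]
tcp_rot: [180.0, 0.0, 151.9]
force: [-0.8, -0.1, 0.1]
width: 0.0427
```

Emit:
apply_moves(linear=[[0, 0, -10], [0, 0, -30], [0, 0, -60], [0, 0, -80], [0, 0, -80]], twist=[0, 0, 0, 0, 0])

```text
time_s: 7.72
position: [0.4773, 0.2541, 0.1827]
tcp_rot: [179.6, 0.2, 151.8]
force: [0.1, -0.0, 0.6]
width: 0.0424
```

```bash
python3 -c "
from h import *
snap('wrist','w5')
rel(.4749-.8821*-.065,.2531-.065*.471,.120,151.9)"
```

```text
t 7.77 pos [0.4764 0.2539 0.1807] rot [1.7974e+02 1.2000e-01 1.5187e+02] F [ 0.21 -1.18  0.09] w 0.0427
d mm [-64.1  -1.3  60.7] norm 88.3 rows 2.1169839149398473 twist -0.0005
```

View pics/w5.png

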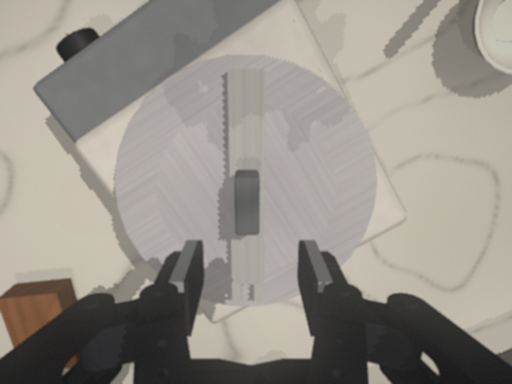

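w5 shows the straightedge lying free across the middle of plate A, plain end at (246,69) and slotted end at (243,300). I'll close the fingers and go over the slotted end.

Emit:
apply_moves(linear=[[-16, 0, 0], [-40, -1, 0], [-60, -1.3, 0], [-64, -1.3, 10], [-64, -1.3, 30], [-64, -1.3, 50], [-64, -1.3, 60], [-64, -1.3, 60]], twist=[0, 0, 0, 0, 0, 0, 0, 0], claw=0, grip_force=30)

```text
time_s: 8.43
position: [0.5285, 0.2212, 0.1151]
tcp_rot: [-179.8, -0.2, 151.9]
force: [-0.9, -0.7, 0.3]
width: 0.0001
```

```bash
python3 - <<'E'
from h import *
a=ld('w5')
p=p2w(a,246.5,69,.0946);q=p2w(a,243,300,.0946);u=(q-p)/np.linalg.norm(q-p);m=(p+q)/2;print(p,q,np.linalg.norm(p-q),m,'slot',m+.065*u,'plain',m-.065*u)
rel(.5322,.2225,.1,151.9)
E
```

```text
[0.40008857 0.2925248  0.0946    ] [0.54632441 0.21058655 0.0946    ] 0.16762696064074578 [0.47320649 0.25155568 0.0946    ] slot [0.52991175 0.21978283 0.0946    ] plain [0.41650123 0.28332852 0.0946    ]
t 8.43 pos [0.5285 0.2212 0.1151] rot [-1.7975e+02 -1.7000e-01  1.5189e+02] F [-0.85 -0.72  0.33] w 0.0001
d mm [-2.6  2.9 15.1] norm 15.6 rows 0.3746607456470961 twist -0.0002
```

Emit:
apply_moves(linear=[[-1, 1, 6], [-1, 1, 12], [-1, 1, 16], [-1, 1, 16]], twist=[0, 0, 0, 0])

```text
time_s: 8.77
position: [0.5319, 0.2223, 0.1015]
tcp_rot: [-180.0, -0.0, 151.9]
force: [0.3, -0.8, 0.3]
width: -0.0002
```

Emit:
apply_moves(linear=[[0, 0, 0.7], [0, 0, 1.4], [0, 0, 2], [0, 0, 2.6], [0, 0, 3], [0, 0, 3]], twist=[0, 0, 0, 0, 0, 0])

```text
time_s: 9.27
position: [0.5321, 0.2222, 0.0989]
tcp_rot: [180.0, 0.0, 151.9]
force: [0.9, 0.1, -0.6]
width: 0.0001
```

Emit:
apply_moves(linear=[[0, 0, 0.6], [0, 0, 1.2], [0, 0, 1.8], [0, 0, 2.4], [0, 0, 3], [0, 0, 3]], twist=[0, 0, 0, 0, 0, 0])

```text
time_s: 9.77
position: [0.532, 0.2221, 0.0957]
tcp_rot: [-180.0, -0.0, 151.9]
force: [0.4, -0.7, 0.6]
width: -0.0002
```

```bash
python3 -c "
from h import *
rel(.5322,.2225,.095,151.9)"
```

```text
t 9.77 pos [0.532  0.2221 0.0957] rot [-1.7999e+02 -1.0000e-02  1.5187e+02] F [ 0.37 -0.71  0.61] w -0.0002
d mm [0.  0.4 0.7] norm 0.8 rows 0.02022311161352694 twist -0.0005
```

Emit:
apply_moves(linear=[[0, 0, 0.4], [0, 0, 0.8], [0, 0, 1.2], [0, 0, 1.6], [0, 0, 1.6]], twist=[0, 0, 0, 0, 0])

```text
time_s: 10.18
position: [0.5322, 0.2222, 0.0947]
tcp_rot: [180.0, 0.0, 151.9]
force: [-1.5, 0.1, 4.7]
width: 0.0002
```

Emit:
apply_moves(linear=[[0, 0, 0.3], [0, 0, 0.5], [0, 0, 0.5], [0, 0, 0.5], [0, 0, 0.5], [0, 0, 0.5], [0, 0, 0.5]], twist=[0, 0, 0, 0, 0, 0, 0])

```text
time_s: 10.77
position: [0.5321, 0.2222, 0.0946]
tcp_rot: [180.0, -0.0, 151.9]
force: [-3.0, -1.2, 11.0]
width: 0.0
```

The tip bottomed at z = 0.0946 with 11 N and no sink, so A looks flat. I'll check the plain end too.

Emit:
apply_moves(linear=[[0, 0, -15], [0, 0, -45], [30, 0, -50], [70, 0, -50], [105, 0, -50], [128, 0, -45], [130, 0, -25], [130, 0, -10]], twist=[0, 0, 0, 0, 0, 0, 0, 0])

```text
time_s: 11.43
position: [0.4157, 0.2852, 0.1036]
tcp_rot: [179.9, -0.0, 152.1]
force: [-0.5, 0.3, -0.7]
width: 0.0002
```

Emit:
apply_moves(linear=[[0, 0, 3], [0, 0, 6], [0, 0, 7], [0, 0, 7.5], [0, 0, 8], [0, 0, 8.4]], twist=[0, 0, 0, 0, 0, 0])

```text
time_s: 11.93
position: [0.418, 0.2836, 0.0959]
tcp_rot: [179.9, 0.0, 151.8]
force: [0.9, 0.2, 0.1]
width: -0.0002
```

Emit:
apply_moves(linear=[[0, 0, 0.5], [0, 0, 1], [0, 0, 1.3], [0, 0, 1.3], [0, 0, 1.3], [0, 0, 1.3], [0, 0, 1.3], [0, 0, 1.3]], twist=[0, 0, 0, 0, 0, 0, 0, 0])

```text
time_s: 12.6
position: [0.4177, 0.2836, 0.0946]
tcp_rot: [180.0, 0.0, 151.9]
force: [-1.8, -1.8, 6.4]
width: 0.0002
```

Both ends are firm at 0.0946, so A is flat. I'll regrip the straightedge and take it to B.

Emit:
apply_moves(linear=[[0, 0, -15], [0, 0, -45], [0, 0, -80], [-20, 0, -85], [-45, 0, -85], [-65, 0, -85], [-65, 0, -85], [-65, 0, -85]], twist=[0, 0, 0, 0, 0, 0, 0, 0], claw=0.6)

```text
time_s: 13.27
position: [0.4755, 0.252, 0.1791]
tcp_rot: [-180.0, 0.0, 151.7]
force: [-1.2, 0.6, -0.0]
width: 0.0513
```

```bash
python3 -c "
from h import *
c=snap('wrist','w6');s=snap('scene','s1')
rel(.4749,.2531,.0985,151.9)
cv2.imwrite('pics/m6.png',np.hstack([cv2.resize(c['pixels'][:,:,::-1],(400,300)),cv2.resize(s['pixels'][170:290,90:250,::-1],(400,300),interpolation=2)]))"
```

```text
t 13.37 pos [0.474  0.2532 0.1788] rot [-1.7997e+02 -5.0000e-02  1.5190e+02] F [-0.54 -0.31 -0.42] w 0.0509
d mm [-0.8  0.4 80.3] norm 80.3 rows 1.9266310707582004 twist -0.0001
```

View pics/m6.png

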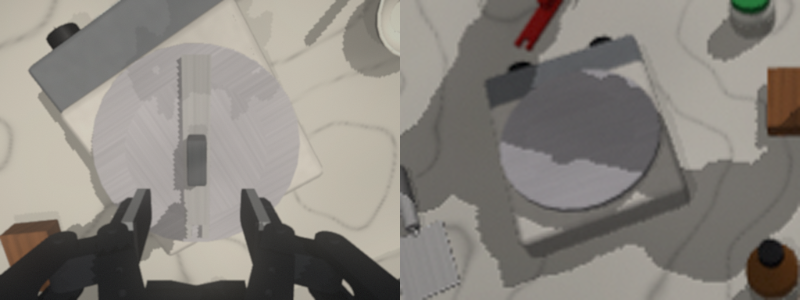

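The straightedge is unmoved on A. Plate B's centre in the scene view is about (162,226).

Emit:
apply_moves(linear=[[-0.5, 0, 25], [-0.5, 0, 50], [-0.5, 0, 68], [-0.5, 0, 77], [-0.5, 0, 80], [-0.5, 0, 80], [-0.5, 0, 80]], twist=[0, 0, 0, 0, 0, 0, 0])

```text
time_s: 13.95
position: [0.4755, 0.2531, 0.0999]
tcp_rot: [179.9, 0.0, 151.9]
force: [0.3, -0.1, -0.7]
width: 0.0511
```

Emit:
apply_moves(linear=[[0, 0, 0], [0, 0, 0], [0, 0, 0], [0, 0, 0], [0, 0, 0], [0, 0, 0], [0, 0, 0]], twist=[0, 0, 0, 0, 0, 0, 0], claw=0, grip_force=50)

```text
time_s: 14.53
position: [0.4757, 0.2529, 0.1]
tcp_rot: [179.9, 0.0, 151.9]
force: [-1.3, -0.6, 6.1]
width: 0.0148
```

```bash
python3 - <<'E'
from h import *
from scipy.optimize import least_squares
s=ld('s1')
P=np.array([p2w(s,90+u/2.5,170+v/2.5,.085)[:2] for u,v in((99,140),(260,130),(165,211),(240,180),(120,190),(170,71))])
r=least_squares(lambda q:np.hypot(*(P-q[:2]).T)-q[2],[.5,-.28,.095]);print('B',r.x,r.fun.round(4))
rel(.505,-.28,.21,151.9)
E
```

```text
B [ 0.50938879 -0.27393818  0.09576921] [ 0.0013 -0.0014  0.0016  0.0012 -0.0029  0.0002]
t 14.53 pos [0.4757 0.2529 0.1   ] rot [1.7992e+02 3.0000e-02 1.5187e+02] F [-1.31 -0.63  6.05] w 0.0148
d mm [-277.1 -456.1 -110. ] norm 544.9 rows 13.06758001509259 twist -0.0005
```

Emit:
apply_moves(linear=[[0, 0, -8], [0, 0, -30], [0, 0, -60], [0, 0, -90], [-10, -16, -108], [-28, -46, -110], [-47, -77, -110], [-66, -108, -110]], twist=[0, 0, 0, 0, 0, 0, 0, 0])

```text
time_s: 15.2
position: [0.4824, 0.1251, 0.2101]
tcp_rot: [179.9, 0.0, 151.9]
force: [0.5, -0.5, -2.8]
width: 0.0151
```

Emit:
apply_moves(linear=[[-19, -31, 0], [-38, -62, 0], [-57, -93, 0], [-76, -124, 0], [-94, -155, 0], [-113, -186, 0], [-132, -217, 0], [-151, -248, 0]], twist=[0, 0, 0, 0, 0, 0, 0, 0])

```text
time_s: 15.87
position: [0.4983, -0.1653, 0.2097]
tcp_rot: [180.0, 0.0, 151.9]
force: [1.2, 0.1, -1.4]
width: 0.0147
```

Emit:
apply_moves(linear=[[-18, -30, 0], [-34, -56, 0], [-48, -80, 0], [-60, -98, 0], [-60, -98, 0], [-60, -98, 0], [-60, -98, 0]], twist=[0, 0, 0, 0, 0, 0, 0])

```text
time_s: 16.45
position: [0.5053, -0.2776, 0.2091]
tcp_rot: [180.0, -0.0, 151.9]
force: [-0.1, 0.5, -1.8]
width: 0.0149
```

```bash
python3 -c "
from h import *
snap('wrist','w7');print(robot.get_state()['q'].round(1))
rel(.505,-.28,.12,151.9)"
```

```text
[  0.5  23.2  31.9 100.7 -13.9  60.1  99.3]
t 16.5 pos [ 0.5056 -0.2771  0.2091] rot [ 1.7995e+02 -4.0000e-02  1.5194e+02] F [ 0.85  0.59 -3.1 ] w 0.0146
d mm [-0.9 -2.8 89.1] norm 89.2 rows 2.138046006959655 twist 0.0008
```

View pics/w7.png

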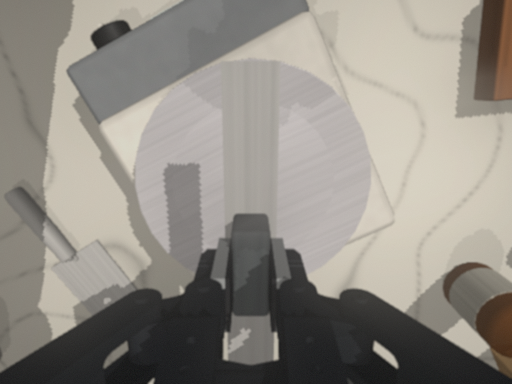

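w7 shows plate B with its left edge at (134,167), right edge at (371,170), upper points at (300,67) and (345,108), and lower right at (335,256).

```bash
python3 - <<'E'
from h import *
from scipy.optimize import least_squares
a=ld('w7')
for z in(.0835,.087):
    P=np.array([p2w(a,u,v,z)[:2] for u,v in((134,167),(371,170),(300,67),(345,108),(335,256),(200,67),(155,115))])
    r=least_squares(lambda q:np.hypot(*(P-q[:2]).T)-q[2],[.5,-.28,.095]);print('B',r.x,r.fun.round(4))
rel(r.x[0],r.x[1],.106,151.9)
E
```

```text
B [ 0.50546007 -0.27655031  0.09453353] [ 0.0003  0.0004  0.0011 -0.0025  0.0006  0.0025 -0.0025]
B [ 0.50458009 -0.27610446  0.09329508] [ 0.0003  0.0004  0.0011 -0.0025  0.0006  0.0025 -0.0024]
t 16.5 pos [ 0.5056 -0.2771  0.2091] rot [ 1.7995e+02 -4.0000e-02  1.5194e+02] F [ 0.85  0.59 -3.1 ] w 0.0146
d mm [  1.3   0.4 103.1] norm 103.1 rows 2.4727975850612878 twist 0.0008
```

Emit:
apply_moves(linear=[[0, 0, 25], [0, 0, 55], [0, 0, 80], [0, 0, 95], [0, 0, 102], [0, 0, 103], [0, 0, 103]], twist=[0, 0, 0, 0, 0, 0, 0])

```text
time_s: 17.08
position: [0.5059, -0.2778, 0.1066]
tcp_rot: [180.0, 0.0, 151.9]
force: [-0.6, -0.2, -0.9]
width: 0.0149
```

Emit:
apply_moves(linear=[[0, 0, 0.5], [0, 0, 1], [0, 0, 1.5], [0, 0, 2], [0, 0, 2.5], [0, 0, 3], [0, 0, 3]], twist=[0, 0, 0, 0, 0, 0, 0])

```text
time_s: 17.67
position: [0.5055, -0.2783, 0.1031]
tcp_rot: [180.0, -0.0, 151.9]
force: [0.5, 0.7, -2.1]
width: 0.0147
```

Emit:
apply_moves(linear=[[0.7, 0.7, 0.3], [1.3, 1.3, 0.7], [1.3, 1.3, 1.1], [1.3, 1.3, 1.5], [1.3, 1.3, 1.5]], twist=[0, 0, 0, 0, 0])

```text
time_s: 18.08
position: [0.5051, -0.277, 0.1025]
tcp_rot: [180.0, 0.1, 151.9]
force: [-3.3, 0.5, 9.9]
width: 0.0149
```

Emit:
apply_moves(linear=[[0, 0, -0.6], [0, 0, -0.8], [0, 0, -0.8]], twist=[0, 0, 0])

```text
time_s: 18.33
position: [0.505, -0.2767, 0.1026]
tcp_rot: [180.0, 0.0, 151.9]
force: [-1.2, 0.3, 3.0]
width: 0.0152
```

Emit:
apply_moves(linear=[[0, 0, 0], [0, 0, 0], [0, 0, 0], [0, 0, 0], [0, 0, 0]], twist=[0, 0, 0, 0, 0], claw=0.5)

```text
time_s: 18.75
position: [0.505, -0.2765, 0.1023]
tcp_rot: [180.0, -0.0, 151.9]
force: [-0.3, -0.5, 0.7]
width: 0.0429
```

Emit:
apply_moves(linear=[[0, 0, -10], [0, 0, -30], [0, 0, -60], [0, 0, -80], [0, 0, -80], [0, 0, -80]], twist=[0, 0, 0, 0, 0, 0])

```text
time_s: 19.25
position: [0.5057, -0.277, 0.1841]
tcp_rot: [180.0, 0.2, 151.9]
force: [-0.8, -0.2, -0.8]
width: 0.0431
```

```bash
python3 -c "
from h import *
snap('wrist','w8')
rel(.5051+.8821*.065,-.277-.065*.471,.105,151.9)"
```

```text
t 19.3 pos [ 0.5051 -0.2765  0.1829] rot [1.7997e+02 5.0000e-02 1.5188e+02] F [-0.14 -0.49 -0.73] w 0.0428
d mm [-65.3  -0.4  77.9] norm 101.6 rows 2.436893675308131 twist -0.0004
```

View pics/w8.png

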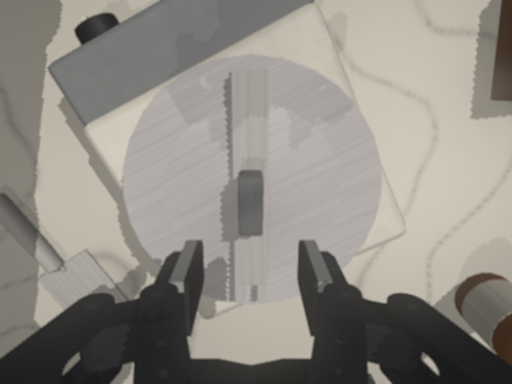

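The straightedge lies centred on B, plain end at (250,70) and slotted end at (245,300). Next I press the slotted end.

Emit:
apply_moves(linear=[[-16, 0, 0], [-40, 0, 0], [-60, 0, 0], [-65, 0, 15], [-65, 0, 40], [-65, 0, 65], [-65, 0, 76], [-65, 0, 78]], twist=[0, 0, 0, 0, 0, 0, 0, 0], claw=0, grip_force=30)

```text
time_s: 19.97
position: [0.5598, -0.3058, 0.1007]
tcp_rot: [-180.0, -0.4, 151.9]
force: [-0.5, 0.7, -0.1]
width: 0.0
```

Emit:
apply_moves(linear=[[0, 0, 1], [0, 0, 2], [0, 0, 3], [0, 0, 4], [0, 0, 5], [0, 0, 5]], twist=[0, 0, 0, 0, 0, 0])

```text
time_s: 20.47
position: [0.5625, -0.3073, 0.0998]
tcp_rot: [180.0, 0.0, 151.9]
force: [-0.2, -1.1, -0.1]
width: -0.0005
```

```bash
python3 -c "
from h import *
rel(.5051+.8821*.065,-.277-.065*.471,.0971,151.9)"
```

```text
t 20.47 pos [ 0.5625 -0.3073  0.0998] rot [1.7999e+02 4.0000e-02 1.5188e+02] F [-0.18 -1.14 -0.08] w -0.0005
d mm [-0.1 -0.3  2.7] norm 2.7 rows 0.06495881729257534 twist -0.0004
```

Emit:
apply_moves(linear=[[0, 0, 0.6], [0, 0, 1.2], [0, 0, 1.8], [0, 0, 2.4], [0, 0, 3], [0, 0, 3.6], [0, 0, 3.6]], twist=[0, 0, 0, 0, 0, 0, 0])

```text
time_s: 21.05
position: [0.5625, -0.3074, 0.0958]
tcp_rot: [180.0, 0.0, 151.9]
force: [0.1, 0.0, 2.4]
width: -0.0001
```

Emit:
apply_moves(linear=[[0, 0, 0.5], [0, 0, 1], [0, 0, 1.5], [0, 0, 2], [0, 0, 2]], twist=[0, 0, 0, 0, 0])

```text
time_s: 21.47
position: [0.5627, -0.3075, 0.0946]
tcp_rot: [180.0, 0.1, 151.9]
force: [0.3, 0.5, 8.2]
width: -0.0
```

Emit:
apply_moves(linear=[[0, 0, 0.2], [0, 0, 0.2], [0, 0, 0.2], [0, 0, 0.2], [0, 0, 0.2], [0, 0, 0.2], [0, 0, 0.2], [0, 0, 0.2]], twist=[0, 0, 0, 0, 0, 0, 0, 0])

```text
time_s: 22.13
position: [0.5627, -0.3075, 0.0946]
tcp_rot: [180.0, 0.1, 151.9]
force: [-0.8, 0.7, 9.8]
width: 0.0
```

It has bottomed at 0.0946, about 3 mm down, and been held there at 8–10 N for about 0.7 s. I'll let it rise gently and go to the plain end.

Emit:
apply_moves(linear=[[0, 0, -1.5], [0, 0, -3], [0, 0, -4.5], [0, 0, -6], [0, 0, -15], [0, 0, -40], [15, 0, -55], [45, 0, -55]], twist=[0, 0, 0, 0, 0, 0, 0, 0])

```text
time_s: 22.8
position: [0.5259, -0.2882, 0.1521]
tcp_rot: [-180.0, 0.4, 151.9]
force: [-0.2, -0.9, 0.2]
width: 0.0001
```

Emit:
apply_moves(linear=[[35, 0, 0], [65, 0, 0], [82, 0, 0], [85, 0, 10], [85, 0, 30], [85, 0, 42], [85, 0, 47], [85, 0, 48]], twist=[0, 0, 0, 0, 0, 0, 0, 0])

```text
time_s: 23.47
position: [0.4471, -0.2458, 0.1002]
tcp_rot: [-180.0, -0.1, 151.9]
force: [0.7, 0.2, 0.1]
width: -0.0
```

```bash
python3 -c "
from h import *
c=snap('wrist','w9')
rel(.5051-.8821*.065,-.277+.065*.471,.0975,151.9)"
```

```text
t 23.52 pos [ 0.4474 -0.246   0.1006] rot [-1.7999e+02 -4.0000e-02  1.5186e+02] F [-1.02 -0.45 -0.21] w -0.0003
d mm [-0.5 -0.2  3.1] norm 3.1 rows 0.07467763844415891 twist -0.0006
```

Emit:
apply_moves(linear=[[0, 0, 0.6], [0, 0, 1.2], [0, 0, 1.8], [0, 0, 2.4], [0, 0, 3], [0, 0, 3.6], [0, 0, 4.2], [0, 0, 4.6]], twist=[0, 0, 0, 0, 0, 0, 0, 0])

```text
time_s: 24.18
position: [0.4476, -0.2459, 0.096]
tcp_rot: [180.0, -0.0, 151.9]
force: [-0.2, 0.5, 1.3]
width: -0.0004
```

Emit:
apply_moves(linear=[[0, 0, 0.5], [0, 0, 1], [0, 0, 1.4], [0, 0, 1.8], [0, 0, 1.8]], twist=[0, 0, 0, 0, 0])

```text
time_s: 24.6
position: [0.4475, -0.2459, 0.0945]
tcp_rot: [180.0, -0.0, 151.9]
force: [-2.7, 0.8, 7.6]
width: -0.0
```

Emit:
apply_moves(linear=[[0, 0, 0.2], [0, 0, 0.2], [0, 0, 0.2], [0, 0, 0.2], [0, 0, 0.2], [0, 0, 0.2], [0, 0, 0.2], [0, 0, 0.2]], twist=[0, 0, 0, 0, 0, 0, 0, 0])

```text
time_s: 25.27
position: [0.4475, -0.2459, 0.0944]
tcp_rot: [180.0, -0.0, 151.9]
force: [-3.5, 1.5, 9.4]
width: 0.0004
```

Emit:
apply_moves(linear=[[0, 0, -1.5], [0, 0, -3], [0, 0, -4.5], [0, 0, -6], [0, 0, -15], [0, 0, -45], [20, 0, -80], [55, 0, -100]], twist=[0, 0, 0, 0, 0, 0, 0, 0])

```text
time_s: 25.93
position: [0.4019, -0.222, 0.1972]
tcp_rot: [-179.9, 0.3, 151.8]
force: [1.1, 0.1, 1.3]
width: -0.0002
```

Emit:
apply_moves(linear=[[30, 0, -20], [55, 0, -40], [60, 0, -50], [60, 0, -50], [60, 0, -50]], twist=[0, 0, 0, 0, 0])

```text
time_s: 26.35
position: [0.347, -0.1918, 0.2447]
tcp_rot: [179.9, 0.1, 151.9]
force: [-0.5, -0.4, -0.5]
width: 0.0001
```

```bash
python3 -c "
from h import *
c=snap('wrist','w10');s=snap('scene','s2')
rel(.5051,-.277,.25,151.9)
cv2.imwrite('pics/m10.png',np.hstack([cv2.resize(c['pixels'][:,:,::-1],(400,300)),cv2.resize(s['pixels'][:,:,::-1],(400,300))]))"
```

```text
t 26.45 pos [ 0.3467 -0.1919  0.2436] rot [-179.98   -0.    151.88] F [ 0.36  0.49 -0.45] w 0.0003
d mm [-179.8   -0.3   -6.4] norm 179.9 rows 4.315127124071606 twist -0.0004
```

View pics/m10.png

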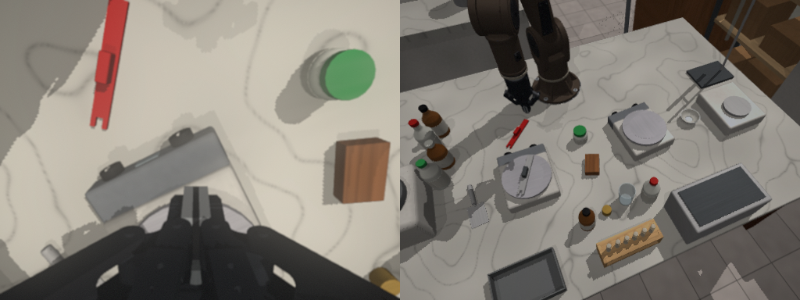

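The scene shows the straightedge lying centred on B, its grip near (525,172). The arm is clear and the bystanders are where they were, so I'm handing in.

```bash
python3 -c "
from plant import robot
print(robot.hand_in())"
```

```text
the job is handed in; nothing more can be done
None
```

The warped plate is on hotplate B, on the robot's right. The straightedge now lies free across the middle of it as the flag, and I handed the job in at about 26 s.

| Plate | Slotted end pressed | Plain end pressed | Result |
|---|---|---|---|
| A | no sink, firm at z = 94.6 mm (11 N) | no sink, firm at z = 94.6 mm (6 N) | flat |
| B | sank about 3 mm, bottomed at 94.6 mm (8–10 N, held about 0.7 s) | sank about 3 mm, bottomed at 94.5 mm (8–9 N, held about 0.7 s) | domed, rocks both ways |

- **Forces:** no reading went above about 11 N, but I only saw the force at the end of each move. Laying the straightedge on B briefly read 9.9 N. I eased it to 3 N before letting go.
- **Last checks:** the final picture shows the straightedge centred on B, the arm clear of everything, and the other things where they were. I judged this by eye and did not re-measure positions afterwards. No check failed or disagreed.

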